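Turn the board over and hold the inspection camera above its big chip

ROBOT

A 6-joint arm with a two-finger parallel gripper is mounted at the origin on the work surface. World frame = base frame: x ahead of the robot, y to its left, z up, the work surface at z = 0. Lengths are in mm, angles in rad, forces in N, time in s.
With the tool pointing down it reaches from about 325 to 900 mm from the base axis. Payload 3.5 kg.
Tool frame: the origin (TCP) lies at the very end of the fingers, on their centre line; the grasp point (between the pads) lies 19 mm behind it; z points along the fingers, y is the line along which they close (so a half turn about z gives the same grasp; the last joint's range is limited). The gripper opens to 85 mm and grips with 20 to 120 N. Pads are 22 mm wide; open, the fingers measure 114 mm over their backs; the gripper's body (76 mm by 85 mm) begins 54 mm behind the grasp point. The pads swing forward as they close: fully open they stand 13 mm farther back than shut.
Start: joints at [-0.103, 0.276, -0.026, 1.268, 0, 1.467], TCP at [624.997, -0.01, 231.313] pointing down, gripper open.
Joint ranges: [-3.12, 3.12], [-0.85, 1.88], [-1.08, 1.24], [-1.95, 2.15], [-1.57, 1.53], [-3.14, 3.14]. Speed limits (rad/s): [2.57, 2.57, 3.14, 3.14, 3.14, 3.14].

INTERFACE

Orientations are given as a unit quaternion [x, y, z, w].
In Python, from station import bot, imaging gives the robot as it stands.
- The arm moves only by the tool drive_tool, never from a script. Its argument "plan" is a list of rows, each an object with "slide": the shift along the tool's x, y, z in mm, a list of three; "rot": the turn, a rotation vector about the tool's x, y, z in degrees, a list of three; "fingers": the opening, from 0 (shut) to 1 (fully open). A call has 1 to 8 rows; each row shifts and turns the commanded pose from where the row before left it, along the tool's axes as they then stand; what a row does not reach is not made up. A row lasts 1/10 s, in which the tool goes at most 50 mm and 8.59 degrees, less where a joint would pass 70% of its speed; a pose out of reach is approached as far as the arm can. A call with a gripper value outside its range is refused whole. The fingers move at their own pace and stop on an object; "grip_force" is the grip in N (left out, the last holds). Time passes only in rows, so rows that do not move let the fingers close. It gives the time, the measured TCP pose, the force, the opening and the grip force at its end, in the units of the state.
- bot.observe(): the state, without advancing time (a new reading comes with each control period).
- imaging.snapshot(name): name is "scene" or "side" or "wrist"; returns (picture, depth): 420x560x3 uint8, red, green, blue; 420x560 float32, mm along the optical axis (not along the pixel's ray), 0 where there is no reading.
- imaging.camera_info(name): a dict with "vertical_fov" (degrees; the focal length in pixels is half the picture's height over the tangent of half this angle, whatever the lens; pixels are square), "cx", "cy" (the principal point, pixels), "rvec" (rotation vector, rad) and "tvec" (3), from world to camera coordinates, as OpenCV has them. Camera axes: x right, y down, z forward; pixel columns grow to the right and rows downward; lengths in mm; the calibration is good to about 2 mm. A picture is of the moment at which its call begins: read the wrist's pose just before it. camera_info takes no time and is no camera call; for the wrist camera it gives the pose at the moment of the call.
- bot.sign_off(): hands the job in; it is judged then, once.
The state is a dict: "time_s": time; "qpos": joint angles; "qd": joint speeds; "joint_efforts": joint torques, N m; "tcp_pos": TCP position; "orientation": TCP orientation; "force": force on the tool from outside, world axes, zero at the start; "moment": the same for the moment, N m; "opening": finger opening in mm; "grip_force": force on a finger pad.
Only numpy, scipy, OpenCV 4.12 (cv2) and the standard library are available. Lean on these libraries where they do the work, as an engineer would, in place of code of your own. Each camera call takes 0.05 s, during which the arm holds its last target. There are 200 camera calls.

TASK

Swing the circuit board in its hinged holder right over, until it lies fully home on the other side with its big chip facing up. Then take the upright inspection camera out of its cradle, carry it over the things in between without disturbing them, and stop with its rectangular mouth hovering about 10 mm above the big chip: centred on it, upright, long sides of mouth and chip in line, never touching the board or its holder. Finish while still holding the camera there, motionless; do not put it down or let go.

Things in the scene. Friction and masses are not known exactly. Their poses are not given: they have to be found in the camera images.
- station: board holder: fixed aluminium base plate 150 (x) x 230 (y) x 10 mm, left or right of the drawer unit, the cradle on the other side. Origin: centre of its underside; z up. Hinge line along its x axis, 60 mm above the bench, between two posts 10 x 26 mm, 72 mm high, at x = +-69, y = 0 mm. Two rubber rests 12 mm across, 56 mm high at x = 45, y = +-104 mm
- flip_frame (a joint): angle of the hinged steel frame (122 mm along the hinge, 112 mm out from it, 8 mm thick) with the green board in it, about the station's +x axis. 0: level on the station's +y side, big chip down; 1.57: upright; 3.14: level on the -y side, big chip up (end stop). Starts at 0 to 0.35. Stiff hinge: stays where it is left; needs up to about 3.5 N at the pin
- hinge_mid (a point): middle of the hinge line, 60 mm above the station's origin; it does not move, axes as the station's
- pin_grip (a point): grip point on the axis of the frame's handle pin: round steel bar 10 mm thick, parallel to the hinge line, 90 mm from it, from station x = -61 (frame's side) to -110 mm (free end). The point is at station x = -90 mm, 60 mm high when the frame is level; it swings on a 90 mm circle in the station's y-z plane. A grip pointing down can stay so: the pin turns between the pads
- chip_top (a point): centre of the outer face of the big chip: black, 34 (x) x 22 (y) x 3 mm, metal legs along its long sides, the only large chip, mid-board (station x = 0, 60 mm from the hinge line). z points out of its face (down at the start, up after the flip); x, the long side, stays along the station's x. After the flip the face is 64.5 mm above the bench
- camera: handheld inspection camera, 120 mm tall, loose, 180 g (+-30 percent), upright in its cradle. Origin: centre of its underside; z up. Grey rectangular mouth (hood) 46 (x) x 30 (y) mm up to 32 mm height; black grip body 34 (x) x 30 (y) mm from 32 to 115 mm; grey cap to 120 mm. Good grip: across y (30 mm), 85 mm above the underside
- camera_mouth (a point): centre of the camera's mouth, at its underside (the camera's origin); x along the long side of the mouth (46 mm), z up through the camera
- cradle: grey base plate 110 x 90 x 6 mm, fixed, with a rim 10 mm high round a 52 x 36 mm pocket in which the camera stands, its underside 6 mm above the bench, with 3 mm play. Origin: centre of its underside; x along the pocket's long side
- organiser: bystander, loose: grey small-parts drawer unit 140 (x) x 70 (y) x 110 mm high, between holder and cradle. Origin: centre of its underside
- flux_bottle: bystander, loose: upright white bottle, 34 mm across, 100 mm high, on the robot's side of the drawer unit. Origin: centre of its underside
- spool: bystander, loose: aluminium spool standing on end, 56 mm across, 50 mm high, on the far side of the drawer unit. Origin: centre of its underside
Mind the look-alikes: they are no part of the job. Leave any pink, red or turquoise look-alike of the camera alone.

How it is judged:
By the outcome, as a careful person would: the job done as asked, in the order asked, and still so for the second after the job is handed in, while the arm keeps its last pose, push and grip.
It also fails if it takes over 67 s, if anything falls off the work surface, if the arm or the gripper's body presses on something with over 40 N, if the wrist force passes 120 N, or if a joint passes its speed limit or range.

## Working session

There is one attempt and no reset: what is moved stays moved. The work goes in short steps, Python scripts to look and compute and a tool call to move; the robot and the scene stay as the last step left them, time stands still between calls to the robot, and variables do not carry over. Pictures are saved under pics/ and viewed, at most 10 in all, crops included, and the job is handed in when it is done.

Besides the shell and the picture viewer there is one more tool, called after "Emit:" as name(argument=value, ...), one argument or row to a line, values as JSON. drive_tool: Moves the arm, as the interface text tells. Its arguments: {"type":"object","properties":{"plan":{"type":"array"},"grip_force":{"type":"number"}},"required":["plan"]}

```bash
mkdir -p pics; ls; cat > h.py <<'E'
import numpy as np, cv2
from scipy.spatial.transform import Rotation as R
from station import bot, imaging
def cam(n):
    i=imaging.camera_info(n); f=210/np.tan(np.radians(i["vertical_fov"])/2)
    return f,i["cx"],i["cy"],R.from_rotvec(np.ravel(i["rvec"])).as_matrix(),np.ravel(i["tvec"])
def snap(n):
    c=cam(n); p,d=imaging.snapshot(n); return p,d,c
def save(n,p): cv2.imwrite("pics/"+n+".png",p[...,::-1])
def cloud(d,c):
    f,cx,cy,M,t=c; v,u=np.mgrid[:d.shape[0],:d.shape[1]]
    P=np.stack([(u-cx)/f*d,(v-cy)/f*d,d],-1)
    return (P-t)@M
def ray(u,v,z,c):
    f,cx,cy,M,t=c; o=-M.T@t; r=M.T@np.array([(u-cx)/f,(v-cy)/f,1]); return o+r*(z-o[2])/r[2]
def proj(P,c):
    f,cx,cy,M,t=c; q=M@np.asarray(P,float)+t; return q[:2]/q[2]*f+[cx,cy]
E
python3 - <<'E'
from h import *
print(bot.observe())
for n in("scene","side","wrist"):
    p,d,c=snap(n); np.savez(""+n+".npz",p=p,d=d); print(n,c[0],c[1:3],(-c[3].T@c[4]).round(),c[3][2].round(2)); 
    save(n+"0",p)
E
```

```text
pics
{'time_s': 0.0, 'qpos': array([-1.03365754e-01,  2.77179996e-01, -2.78740849e-02,  1.26798943e+00,
        3.22962457e-05,  1.46742066e+00]), 'qd': array([ 0.00150035, -0.00040215, -0.00071174,  0.00077911,  0.00035843,
       -0.00185637]), 'joint_efforts': array([-1.23772923e-03, -4.45513523e+01,  2.95201170e+01,  1.64704624e-02,
       -2.18722530e-04, -1.59438730e-05]), 'tcp_pos': array([6.24232092e+02, 1.00560336e-01, 2.30133711e+02]), 'orientation': array([ 7.07102845e-01,  7.07109825e-01, -6.95740086e-04, -8.82418444e-04]), 'force': array([-0.21907385, -0.04717397,  0.14980439]), 'moment': array([ 0.00642873, -0.02424879,  0.02309573]), 'grip_force': 0.0, 'opening': 85.86651351702328}
scene 402.6019924105156 (270.74692086247137, 207.73579872169725) [1086.  -62.  811.] [-0.58  0.13 -0.81]
side 469.162271448845 (280.77322642687034, 201.53051519526022) [ -30. -590.  667.] [ 0.55  0.59 -0.59]
wrist 361.1903965823131 (278.443932496099, 206.36019648360374) [626.  85. 373.] [-0.   -0.33 -0.94]
```

View pics/scene0.png

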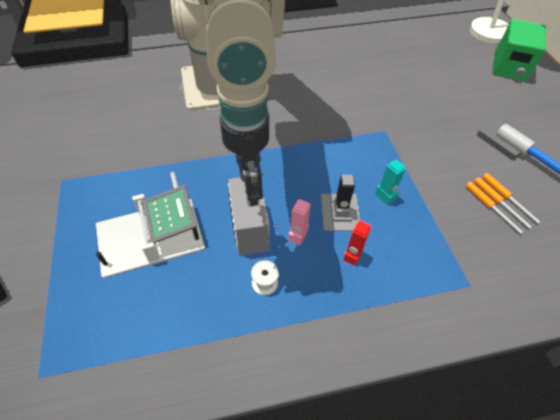

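View pics/side0.png

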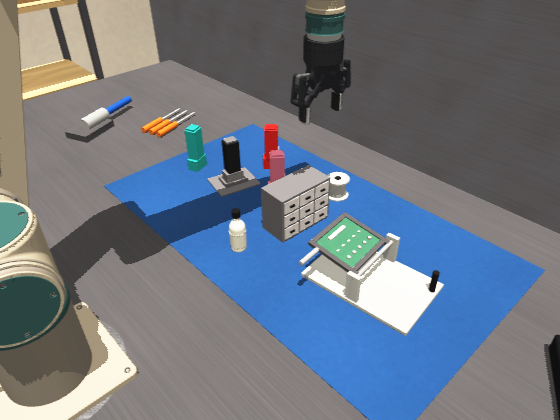

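The scene view shows the station on the left (plate 100–205, 200–270; pin pointing to the robot at (174,180)). The drawer unit is at (248,215), the spool at (265,278) and the black camera in its grey cradle at (345,195). There are three camera look-alikes: pink (299,222), red (357,243) and turquoise (391,182). In the side view the bottle is at (237,232). The black one in the cradle fits the description.

```bash
cat > m.py <<'E'
from h import *
def rect(P,name):
    r=cv2.minAreaRect(P[:,:2].astype(np.float32)); print(name,len(P),"c",np.round(r[0],1),"size",np.round(r[1],1),"ang",round(r[2],2),"z",np.percentile(P[:,2],[2,50,98]).round(1))
A=[]
for n in("scene","side"):
    z=np.load(n+".npz"); p,d=z["p"],z["d"]; c=cam(n); X=cloud(d,c); ok=d>0
    hsv=cv2.cvtColor(p,cv2.COLOR_RGB2HSV); s,v=hsv[...,1].astype(int),hsv[...,2].astype(int)
    x,y,zz=X[...,0],X[...,1],X[...,2]
    ws=ok&(x>350)&(x<950)&(abs(y)<450)
    def comp(m):
        m=cv2.morphologyEx(m.astype(np.uint8),cv2.MORPH_OPEN,np.ones((2,2)))
        k,l,st,ce=cv2.connectedComponentsWithStats(m); 
        for i in range(1,k):
            if st[i,4]>40: print("   ",st[i],X[l==i].mean(0).round(1),p[l==i].mean(0).round())
    print(n)
    pl=ws&(zz>5)&(zz<15)&(s<60)&(v>120)&(y<0); rect(X[pl],"plate")
    blk=ws&(zz>50)&(v<70)&(zz<135)&(y>0)&(s<100); print(" dark"); comp(blk)
    print(" grey z3-12,y>0"); comp(ws&(zz>2)&(zz<20)&(s<70)&(y>0))
    print(" tall z>90"); comp(ws&(zz>85)&(zz<140))
    print(" pts z 20-90 y<-60"); comp(ws&(zz>20)&(zz<110)&(y<-60)&(s<70))
    np.save(n+"X.npy",X)
E
python3 m.py
```

```text
scene
plate 3478 c [ 675.  -185.3] size [378.6 468.2] ang 83.23 z [ 6.  11.3 14.2]
 dark
    [338 183  17  24 240] [571.3 226.2  89.9] [40. 42. 43.]
 grey z3-12,y>0
    [322 195  39  37 949] [573.8 223.6  13.6] [135. 133. 136.]
    [254 248  15   6  52] [627.4  18.7   6.5] [77. 85. 97.]
    [263 281  16  15 122] [727.3  20.1  11.5] [143. 150. 151.]
 tall z>90
    [385 161  21  22 314] [543.3 355.4 107.5] [ 26. 161. 157.]
    [339 176  17  22 329] [561.5 231.3 105.6] [84. 87. 92.]
    [ 229  179   41   58 1460] [585.3  -2.3 110. ] [157. 156. 156.]
    [292 200  19  24 311] [609.9 111.8 109.6] [175. 108. 126.]
    [351 221  21  25 331] [686.5 219.8 106.3] [199.  49.  48.]
 pts z 20-90 y<-60
    [ 133  173   67   89 1395] [ 536.4 -186.9   63.7] [150. 155. 151.]
    [176 199  10  20 118] [ 530.5 -142.7   87. ] [208. 228. 211.]
    [ 98 252  10  12  60] [ 591.  -325.4   38. ] [85. 86. 82.]
side
plate 5260 c [ 678.1 -229.4] size [436.9 452. ] ang 6.7 z [ 6.5 10.1 12.7]
 dark
    [224 142  17  29 403] [557.4 220.2  83.6] [23. 23. 26.]
    [233 209   8  11  76] [418.8  30.5  84.1] [42. 43. 4
[... 172 characters left out ...]
[491.6  16.1  10.7] [76. 75. 77.]
    [232 245  15   8  83] [406.2  14.1   7.6] [168. 171. 165.]
 tall z>90
    [185 125  18  19 258] [539. 354.  99.] [ 37. 145. 134.]
    [265 125  14  18 223] [680.1 212.1 103.7] [189.  39.  37.]
    [222 137  18  22 310] [558.3 223.7 105.2] [50. 50. 52.]
    [270 151  16  19 271] [605.5 109.7  99.9] [171.  89. 107.]
    [ 262  166   69   46 1834] [549.  -10.6 105.6] [166. 158. 155.]
    [232 209   9  11  81] [418.   30.2  84.8] [38. 40. 43.]
 pts z 20-90 y<-60
    [ 300  214  100   86 1881] [ 520.4 -200.9   59.9] [151. 152. 147.]
    [329 226  18  15  99] [ 526.6 -148.    78.9] [201. 226. 205.]
    [430 272  10  18 111] [ 588.2 -332.9   40.1] [51. 52. 54.]
```

```bash
python3 - <<'E'
from h import *
a=[]
z=np.load("scene.npz"); a.append(cv2.resize(z["p"][150:310,80:430],None,fx=2.2,fy=2.2,interpolation=cv2.INTER_CUBIC))
save("crop1",a[0])
E
```

```text
(no output)
```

View pics/crop1.png

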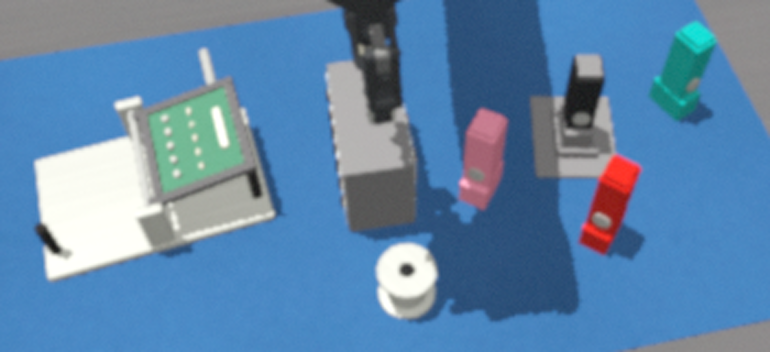

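The crop confirms the black camera standing in the grey cradle (full-image ~(345,195)). The pink, red and turquoise ones stand free, so they are the look-alikes.

```bash
cat > m2.py <<'E'
from h import *
def big(m,k=0):
    k_,l,st,_=cv2.connectedComponentsWithStats(m.astype(np.uint8)); return l==1+np.argmax(st[1:,4])
def rect(P,name):
    r=cv2.minAreaRect(P[:,:2].astype(np.float32)); print(" ",name,len(P),"c",np.round(r[0],1),"size",np.round(r[1],1),"ang",round(r[2],2),"z",np.percentile(P[:,2],[2,50,98]).round(1))
for n in("scene","side"):
    z=np.load(n+".npz"); p,d=z["p"],z["d"]; c=cam(n); X=cloud(d,c); ok=d>0
    hsv=cv2.cvtColor(p,cv2.COLOR_RGB2HSV); s,v=hsv[...,1].astype(int),hsv[...,2].astype(int)
    x,y,zz=X[...,0],X[...,1],X[...,2]; ws=ok&(x>350)&(x<950)&(abs(y)<450)
    print(n)
    st=ws&(x<680)&(y<-90)&(y>-400)
    m=st&(s<60)&(v>120)
    # plate corners by ray: contour of plate+frame silhouettes; use cloud
    pl=big(m&(zz>6)&(zz<15)); rect(X[pl],"plate")
    h=cv2.convexHull(np.argwhere(pl)[:,::-1].astype(np.int32)); q=cv2.approxPolyDP(h,6,True)[:,0]
    print("  hull",[(a.tolist(),ray(a[0],a[1],10,c)[:2].round(1).tolist()) for a in q])
    cap=ws&(zz>114)&(zz<128)&(abs(x-565)<60)&(abs(y-225)<50); rect(X[cap],"cap")
    print("  cap mean",X[cap].mean(0).round(1))
    cp=ws&(s<70)&(abs(x-565)<120)&(abs(y-225)<100)&(zz>3)&(zz<10); 
    if cp.any(): rect(X[big(cp)],"cradle")
    og=ws&(zz>104)&(zz<116)&(y<80)&(y>-90)&(s<50); og=big(og); rect(X[og],"organ"); 
    sp=ws&(zz>46)&(zz<54)&(x>660)&(abs(y)<80); rect(X[big(sp)],"spool")
    bt=ws&(zz>60)&(x<470)&(abs(y-25)<60); rect(X[bt],"bottle") if bt.any() else 0
    g=st&(hsv[...,0]>60)&(hsv[...,0]<90)&(s>80)&(zz>30); g=big(g); P=X[g]; cen=P.mean(0); w,V=np.linalg.eigh(np.cov((P-cen).T)); print("  board",cen.round(1),"n",V[:,0].round(3),np.sqrt(w).round(1))
    po=st&(zz>67)&(zz<77)&(s<60)&(v>120)
    k,l,S,_=cv2.connectedComponentsWithStats(po.astype(np.uint8))
    for i in range(1,k):
        if S[i,4]>15: print("  z67-77",S[i],X[l==i].mean(0).round(1))
    pin=st&(x<490)&(zz>40)&(zz<150)&(y>-200)&(s<60)
    k,l,S,_=cv2.connectedComponentsWithStats(pin.astype(np.uint8))
    for i in range(1,k):
        if S[i,4]>10:
            Q=X[l==i]; e=[Q[Q[:,0]<np.percentile(Q[:,0],15)].mean(0).round(1),Q[Q[:,0]>np.percentile(Q[:,0],85)].mean(0).round(1)]; print("  pin",S[i],Q.mean(0).round(1),e)
E
python3 m2.py
```

```text
scene
  plate 3349 c [ 532.1 -230.9] size [155.3 230.8] ang 6.6 z [ 8.  11.4 14.2]
  hull [([203, 248], [594.6, -110.4]), ([104, 277], [622.2, -330.0]), ([96, 223], [472.1, -352.4]), ([190, 199], [446.7, -125.8])]
  cap 171 c [558.6 229.9] size [30.2 34.4] ang 77.51 z [114.9 124.6 127.9]
  cap mean [561.8 227.6 123.4]
  cradle 748 c [559.1 231.7] size [ 91.  110.7] ang 76.67 z [3.9 7.1 9.6]
  organ 1238 c [558.8   3.2] size [ 72.7 140. ] ang 87.59 z [105.1 111.1 113.8]
  spool 504 c [704.8  10.2] size [55.3 54.1] ang 3.23 z [48.3 51.  53.5]
  board [ 527.2 -173.9   73.3] n [ 0.021 -0.177  0.984] [ 1.3 23.9 30. ]
  z67-77 [141 192  27  12  79] [ 474.4 -202.4   71.7]
  z67-77 [132 194  12   7  54] [ 465.2 -238.2   72.2]
  z67-77 [141 205  38  45 261] [ 570.1 -208.1   70.7]
  pin [155 172  32  27 203] [ 460.2 -155.9   80.3] [array([ 424.1, -154.1,   81.4]), array([ 480. , -149.6,   81.1])]
side
  plate 5021 c [ 535.5 -231. ] size [153.4 230.4] ang 6.7 z [ 7.4 10.1 12.5]
  hull [([442, 286], [616.3, -337.6]), ([405, 334], [472.1, -354.3]), ([301, 273], [447.6, -128.1]), ([321, 255], [514
[... 163 characters left out ...]
 c [560.6 229.1] size [ 93.9 109.8] ang 77.01 z [3.5 5.7 8.8]
  organ 1300 c [560.6   2.4] size [ 72.5 142.9] ang 87.06 z [105.  109.8 112. ]
  spool 237 c [710.7   8.6] size [57.1 48.5] ang 54.41 z [47.1 50.1 52.8]
  bottle 233 c [410.4  21.1] size [24.  31.5] ang 63.41 z [ 61.   73.8 100.6]
  board [ 528.8 -174.5   71.9] n [ 0.019 -0.174  0.985] [ 1.1 24.3 30. ]
  z67-77 [357 222  26  23  87] [ 585.7 -183.5   71.6]
  z67-77 [387 233  13   9  60] [ 602.5 -224.4   71.2]
  z67-77 [323 250  32  21 116] [ 475.8 -194.7   71.9]
  z67-77 [347 271  14  11  78] [ 465.5 -240.1   71.2]
  pin [299 235  43  31 381] [ 461.6 -160.    77.4] [array([ 425. , -156.1,   78.9]), array([ 480.7, -155.8,   78.3])]
```

The stations fits agree: plate centre (534,-231), yaw 6.65°, post tops within 1 mm, board tilt about 0.178 rad, pin grip about (434,-153,76). Camera is at (559,230), long side at yaw about -13.2°. Moving above the pin now.

Emit:
drive_tool(
  plan=[
    {"slide": [-19.2,-23.8,12.5],"rot": [0,0,0],"fingers": 1},
    {"slide": [-19.2,-23.8,12.5],"rot": [0,0,0],"fingers": 1},
    {"slide": [-19.2,-23.8,12.5],"rot": [0,0,0],"fingers": 1},
    {"slide": [-19.2,-23.8,12.5],"rot": [0,0,0],"fingers": 1},
    {"slide": [-19.2,-23.8,12.5],"rot": [0,0,0],"fingers": 1},
    {"slide": [-19.2,-23.8,12.5],"rot": [0,0,0],"fingers": 1},
    {"slide": [-19.2,-23.8,12.5],"rot": [0,0,0],"fingers": 1},
    {"slide": [-19.2,-23.8,12.5],"rot": [0,0,0],"fingers": 1},
  ],
  grip_force=30,
)

```text
time_s: 0.95
tcp_pos: [433.3, -154.1, 130.7]
orientation: [0.707, 0.707, -0.0, -0.0]
force: [-0.1, -0.5, -0.4]
opening: 85.1
grip_force: 0.0
```

Emit:
drive_tool(
  plan=[
    {"slide": [0,0,0],"rot": [0,0,-8.05],"fingers": 0.6},
    {"slide": [0,0,0],"rot": [0,0,-8.05],"fingers": 0.6},
    {"slide": [0,0,0],"rot": [0,0,-8.05],"fingers": 0.6},
    {"slide": [0,0,0],"rot": [0,0,-8.05],"fingers": 0.6},
    {"slide": [0,0,0],"rot": [0,0,-8.05],"fingers": 0.6},
    {"slide": [0,0,0],"rot": [0,0,-8.05],"fingers": 0.6},
  ],
)

```text
time_s: 1.55
tcp_pos: [434.3, -153.5, 131.1]
orientation: [0.353, 0.936, 0.0, -0.0]
force: [0.6, -0.9, -0.9]
opening: 51.4
grip_force: 0.0
```

Emit:
drive_tool(
  plan=[
    {"slide": [0,0,0],"rot": [0,0,-8.05],"fingers": 0.6},
    {"slide": [0,0,0],"rot": [0,0,-8.05],"fingers": 0.6},
    {"slide": [0,0,0],"rot": [0,0,-8.05],"fingers": 0.6},
    {"slide": [0,0,0],"rot": [0,0,-8.05],"fingers": 0.6},
    {"slide": [0,0,0],"rot": [0,0,-8.05],"fingers": 0.6},
    {"slide": [0,0,0],"rot": [0,0,-8.1],"fingers": 0.6},
    {"slide": [0,0,0],"rot": [0,0,0],"fingers": 0.6},
  ],
)

```text
time_s: 2.25
tcp_pos: [434.3, -153.5, 131.1]
orientation: [-0.058, 0.998, 0.0, -0.0]
force: [-0.0, -0.2, 0.1]
opening: 51.5
grip_force: 0.0
```

```bash
python3 - <<'E'
from h import *
o=bot.observe(); print(o["time_s"],o["qpos"].round(2),o["tcp_pos"].round(1),R.from_quat(o["orientation"]).as_matrix().round(3).tolist(),o["opening"])
p,d,c=snap("wrist"); np.savez("w1.npz",p=p,d=d); save("w1",p)
st=np.array([434.3,-153.4,75.9]); print(proj(st,c))
# pin at wrist depth
X=cloud(d,c); m=(d>0)&(abs(X[...,0]-430)<12)&(abs(X[...,1]+153)<25)&(X[...,2]>60)&(X[...,2]<100); print(m.sum(),X[m].mean(0).round(1) if m.any() else 0)
E
```

```text
2.25 [-0.48  0.07 -0.5   1.   -0.   -0.6 ] [ 434.3 -153.5  131.1] [[-0.993, -0.116, -0.0], [-0.116, 0.993, 0.0], [0.0, 0.0, -1.0]] 51.45493646738323
[279.57262696 230.2746905 ]
650 [ 429.8 -153.7   79.6]
```

View pics/w1.png

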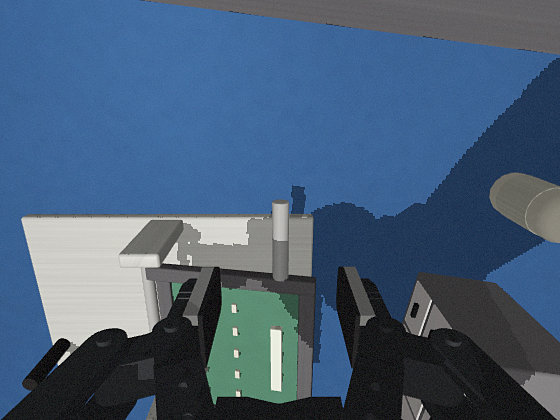

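The wrist view shows the pin at (280, 200–280), centred between the fingers. Measured top z is 79.6, as expected, so I'll descend and grip.

Emit:
drive_tool(
  plan=[
    {"slide": [0,0,20],"rot": [0,0,0],"fingers": 0.6},
    {"slide": [0,0,20],"rot": [0,0,0],"fingers": 0.6},
    {"slide": [0,0,15],"rot": [0,0,0],"fingers": 0.6},
    {"slide": [0,0,12],"rot": [0,0,0],"fingers": 0.6},
    {"slide": [0,0,8],"rot": [0,0,0],"fingers": 0.6},
    {"slide": [0,0,0],"rot": [0,0,0],"fingers": 0.6},
  ],
  grip_force=40,
)

```text
time_s: 2.9
tcp_pos: [433.8, -153.2, 55.3]
orientation: [-0.058, 0.998, 0.001, -0.001]
force: [-0.7, -0.3, 0.2]
opening: 51.2
grip_force: 0.0
```

Emit:
drive_tool(
  plan=[
    {"slide": [0,0,0],"rot": [0,0,0],"fingers": 0},
    {"slide": [0,0,0],"rot": [0,0,0],"fingers": 0},
    {"slide": [0,0,0],"rot": [0,0,0],"fingers": 0},
    {"slide": [0,0,0],"rot": [0,0,0],"fingers": 0},
    {"slide": [0,0,0],"rot": [0,0,0],"fingers": 0},
    {"slide": [0,0,0],"rot": [0,0,0],"fingers": 0},
    {"slide": [0,0,0],"rot": [0,0,0],"fingers": 0},
  ],
)

```text
time_s: 3.6
tcp_pos: [435.1, -152.4, 56.8]
orientation: [-0.058, 0.998, 0.001, 0.001]
force: [0.7, 5.4, 2.5]
opening: 8.3
grip_force: 39.0
```

```bash
python3 - <<'E'
import numpy as np
a=np.linspace(0.178,np.pi,33); 
for i in range(32): print(i,[0,round(90*(np.cos(a[i+1])-np.cos(a[i])),1),round(-90*(np.sin(a[i+1])-np.sin(a[i])),1)])
E
```

```text
0 [0, np.float64(-1.9), np.float64(-8.1)]
1 [0, np.float64(-2.6), np.float64(-7.9)]
2 [0, np.float64(-3.3), np.float64(-7.6)]
3 [0, np.float64(-4.0), np.float64(-7.3)]
4 [0, np.float64(-4.7), np.float64(-6.9)]
5 [0, np.float64(-5.3), np.float64(-6.4)]
6 [0, np.float64(-5.9), np.float64(-5.9)]
7 [0, np.float64(-6.4), np.float64(-5.4)]
8 [0, np.float64(-6.9), np.float64(-4.7)]
9 [0, np.float64(-7.3), np.float64(-4.1)]
10 [0, np.float64(-7.6), np.float64(-3.4)]
11 [0, np.float64(-7.9), np.float64(-2.7)]
12 [0, np.float64(-8.1), np.float64(-1.9)]
13 [0, np.float64(-8.2), np.float64(-1.2)]
14 [0, np.float64(-8.3), np.float64(-0.4)]
15 [0, np.float64(-8.3), np.float64(0.4)]
16 [0, np.float64(-8.3), np.float64(1.1)]
17 [0, np.float64(-8.1), np.float64(1.9)]
18 [0, np.float64(-7.9), np.float64(2.6)]
19 [0, np.float64(-7.6), np.float64(3.3)]
20 [0, np.float64(-7.3), np.float64(4.0)]
21 [0, np.float64(-6.9), np.float64(4.7)]
22 [0, np.float64(-6.4), np.float64(5.3)]
23 [0, np.float64(-5.9), np.float64(5.9)]
24 [0, np.float64(-5.3), np.float64(6.4)]
25 [0, np.float64(-4.7), np.float64(6.9)]
26 [0, np.float64(-4.1), np.float64(7.3)]
27 [0, np.float64(-3.4), np.float64(7.6)]
28 [0, np.float64(-2.7), np.float64(7.9)]
29 [0, np.float64(-1.9), np.float64(8.1)]
30 [0, np.float64(-1.2), np.float64(8.3)]
31 [0, np.float64(-0.4), np.float64(8.3)]
```

Emit:
drive_tool(
  plan=[
    {"slide": [0,-1.9,-8.1],"rot": [0,0,0],"fingers": 0},
    {"slide": [0,-2.6,-7.9],"rot": [0,0,0],"fingers": 0},
    {"slide": [0,-3.3,-7.6],"rot": [0,0,0],"fingers": 0},
    {"slide": [0,-4.0,-7.3],"rot": [0,0,0],"fingers": 0},
    {"slide": [0,-4.7,-6.9],"rot": [0,0,0],"fingers": 0},
    {"slide": [0,-5.3,-6.4],"rot": [0,0,0],"fingers": 0},
    {"slide": [0,-5.9,-5.9],"rot": [0,0,0],"fingers": 0},
    {"slide": [0,-6.4,-5.4],"rot": [0,0,0],"fingers": 0},
  ],
)

```text
time_s: 4.4
tcp_pos: [438.5, -182.3, 112.3]
orientation: [-0.059, 0.998, 0.006, 0.001]
force: [1.2, 14.8, 9.9]
opening: 8.4
grip_force: 39.3
```

Emit:
drive_tool(
  plan=[
    {"slide": [0,1,0],"rot": [0,0,0],"fingers": 0},
    {"slide": [0,1,-1],"rot": [0,0,0],"fingers": 0},
    {"slide": [0,0,0],"rot": [0,0,0],"fingers": 0},
  ],
)

```text
time_s: 4.7
tcp_pos: [438.7, -183.2, 113.3]
orientation: [-0.059, 0.998, 0.002, 0.001]
force: [1.4, 7.7, 3.5]
opening: 8.4
grip_force: 39.5
```

Emit:
drive_tool(
  plan=[
    {"slide": [0,-6.4,-5.2],"rot": [0,0,0],"fingers": 0},
    {"slide": [0,-6.8,-4.6],"rot": [0,0,0],"fingers": 0},
    {"slide": [0,-7.3,-4.1],"rot": [0,0,0],"fingers": 0},
    {"slide": [0,-7.6,-3.4],"rot": [0,0,0],"fingers": 0},
    {"slide": [0,-8.0,-2.7],"rot": [0,0,0],"fingers": 0},
    {"slide": [0,-8.1,-1.9],"rot": [0,0,0],"fingers": 0},
    {"slide": [0,-8.2,-1.2],"rot": [0,0,0],"fingers": 0},
    {"slide": [0,0,0],"rot": [0,0,0],"fingers": 0},
  ],
)

```text
time_s: 5.5
tcp_pos: [445.1, -237.8, 137.1]
orientation: [-0.058, 0.998, 0.0, 0.001]
force: [0.4, 3.1, 5.3]
opening: 8.3
grip_force: 39.5
```

Emit:
drive_tool(
  plan=[
    {"slide": [0,-8.3,-0.4],"rot": [0,0,0],"fingers": 0},
    {"slide": [0,-8.3,0],"rot": [0,0,0],"fingers": 0},
    {"slide": [0,-8.3,1.1],"rot": [0,0,0],"fingers": 0},
    {"slide": [0,-8.1,1.9],"rot": [0,0,0],"fingers": 0},
    {"slide": [0,-7.9,2.6],"rot": [0,0,0],"fingers": 0},
    {"slide": [0,-7.6,3.3],"rot": [0,0,0],"fingers": 0},
    {"slide": [0,-7.3,4.0],"rot": [0,0,0],"fingers": 0},
    {"slide": [0,0,0],"rot": [0,0,0],"fingers": 0},
  ],
)

```text
time_s: 6.3
tcp_pos: [451.5, -293.2, 122.5]
orientation: [-0.058, 0.998, 0.0, 0.001]
force: [4.3, 2.0, -5.1]
opening: 8.1
grip_force: 38.9
```

Emit:
drive_tool(
  plan=[
    {"slide": [0,-6.9,4.7],"rot": [0,0,0],"fingers": 0},
    {"slide": [0,-6.4,5.3],"rot": [0,0,0],"fingers": 0},
    {"slide": [0,-5.9,5.9],"rot": [0,0,0],"fingers": 0},
    {"slide": [0,-5.3,6.4],"rot": [0,0,0],"fingers": 0},
    {"slide": [0,-4.7,6.9],"rot": [0,0,0],"fingers": 0},
    {"slide": [0,-4.1,7.3],"rot": [0,0,0],"fingers": 0},
    {"slide": [0,0,0],"rot": [0,0,0],"fingers": 0},
  ],
)

```text
time_s: 7.0
tcp_pos: [455.0, -323.8, 85.1]
orientation: [-0.058, 0.998, 0.003, 0.001]
force: [5.6, 7.3, -3.9]
opening: 8.2
grip_force: 38.9
```

Emit:
drive_tool(
  plan=[
    {"slide": [0,-1.5,7.6],"rot": [0,0,0],"fingers": 0},
    {"slide": [0,-1.5,7.9],"rot": [0,0,0],"fingers": 0},
    {"slide": [0,-1,8.1],"rot": [0,0,0],"fingers": 0},
    {"slide": [0,0,7],"rot": [0,0,0],"fingers": 0},
    {"slide": [0,0,5],"rot": [0,0,0],"fingers": 0},
    {"slide": [0,0,0],"rot": [0,0,0],"fingers": 0},
  ],
)

```text
time_s: 7.6
tcp_pos: [455.7, -329.9, 53.4]
orientation: [-0.058, 0.998, 0.0, 0.0]
force: [0.0, 6.7, 15.1]
opening: 8.1
grip_force: 40.4
```

```bash
python3 - <<'E'
from h import *
for n in("scene","side"):
    p,d,c=snap(n); X=cloud(d,c); save(n+"1",p)
    hsv=cv2.cvtColor(p,cv2.COLOR_RGB2HSV); x,y=X[...,0],X[...,1]
    g=(d>0)&(x>450)&(x<680)&(y<-100)&(y>-420)&(hsv[...,0]>55)&(hsv[...,0]<95)&(hsv[...,1]>80)&(X[...,2]>30)
    P=X[g]; cen=P.mean(0); w,V=np.linalg.eigh(np.cov((P-cen).T)); print(len(P),cen.round(1),V[:,0].round(3),np.sqrt(w).round(1))
    if n=="scene": a=p[150:310,60:300]
    else: b=p[190:350,270:510]
save("c2",cv2.resize(np.hstack([a,b]),None,fx=1.6,fy=1.6,interpolation=cv2.INTER_CUBIC))
E
```

```text
2733 [ 507.2 -301.8  248.5] [-0.817  0.568 -0.1  ] [ 22.3  26.9 174. ]
232 [ 508.7 -342.3  149.1] [-0.054  0.982  0.179] [  8.6  25.2 109.2]
```

View pics/c2.png

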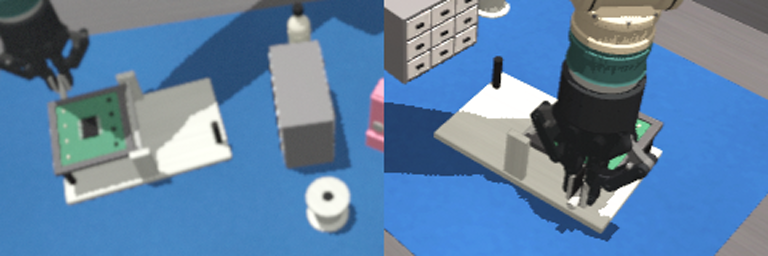

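The board has swung over with the chip up at crop (90,127), but the frame may still be slightly raised. I'll fit its tilt with the gripper masked out.

```bash
cat > tilt.py <<'E'
from h import *
def tilt(n="scene"):
    p,d,c=snap(n); X=cloud(d,c)
    hsv=cv2.cvtColor(p,cv2.COLOR_RGB2HSV); x,y=X[...,0],X[...,1]
    g=(d>0)&(x>450)&(x<680)&(y<-230)&(y>-420)&(hsv[...,0]>55)&(hsv[...,0]<95)&(hsv[...,1]>80)&(X[...,2]>40)&(X[...,2]<100)
    P=X[g]; cen=P.mean(0); w,V=np.linalg.eigh(np.cov((P-cen).T)); nn=V[:,0]*np.sign(V[2,0]); e=np.array([-.116,.993,0])
    print(n,len(P),cen.round(1),nn.round(3),np.sqrt(w).round(1),"tilt from level deg",np.degrees(np.arctan2(nn@e,nn[2])).round(2)); return p,d,c
if __name__=="__main__":
    tilt(); tilt("side")
E
python3 tilt.py
```

```text
scene 1165 [ 539.9 -289.    63. ] [-0.    -0.002  1.   ] [ 1.3 25.2 30.3] tilt from level deg -0.11
side 125 [ 553.8 -323.9   61.5] [-0.     0.016  1.   ] [ 1.   9.5 34.9] tilt from level deg 0.9
```

The board is level (0.1°) and at the right height, so the frame is home on its stop. Next I release, rise and travel to above the camera.

Emit:
drive_tool(
  plan=[
    {"slide": [0,0,0],"rot": [0,0,0],"fingers": 0.5},
    {"slide": [0,0,0],"rot": [0,0,0],"fingers": 0.5},
    {"slide": [0,0,0],"rot": [0,0,0],"fingers": 0.5},
    {"slide": [0,0,0],"rot": [0,0,0],"fingers": 0.5},
    {"slide": [0,0,-15],"rot": [0,0,0],"fingers": 0.5},
    {"slide": [0,0,-30],"rot": [0,0,0],"fingers": 0.5},
    {"slide": [0,0,-40],"rot": [0,0,0],"fingers": 0.5},
    {"slide": [0,0,-45],"rot": [0,0,0],"fingers": 0.5},
  ],
)

```text
time_s: 8.6
tcp_pos: [453.9, -329.4, 181.0]
orientation: [-0.058, 0.998, 0.001, -0.001]
force: [0.3, -1.0, -0.1]
opening: 43.2
grip_force: 0.0
```

Emit:
drive_tool(
  plan=[
    {"slide": [0,0,-35],"rot": [0,0,0],"fingers": 0.7},
    {"slide": [-10,34,-15],"rot": [0,0,0],"fingers": 0.7},
    {"slide": [-10,34,0],"rot": [0,0,0],"fingers": 0.7},
    {"slide": [-10,34,0],"rot": [0,0,0],"fingers": 0.7},
    {"slide": [-10,34,0],"rot": [0,0,0],"fingers": 0.7},
    {"slide": [-10,34,0],"rot": [0,0,0],"fingers": 0.7},
    {"slide": [-10,34,0],"rot": [0,0,0],"fingers": 0.7},
    {"slide": [-10,34,0],"rot": [0,0,0],"fingers": 0.7},
  ],
)

```text
time_s: 9.4
tcp_pos: [497.0, -84.4, 231.1]
orientation: [-0.058, 0.998, -0.0, -0.0]
force: [0.5, -0.0, 0.6]
opening: 59.9
grip_force: 0.0
```

Emit:
drive_tool(
  plan=[
    {"slide": [-11,34,0],"rot": [0,0,0],"fingers": 0.7},
    {"slide": [-11,34,0],"rot": [0,0,0],"fingers": 0.7},
    {"slide": [-11,34,0],"rot": [0,0,0],"fingers": 0.7},
    {"slide": [-11,34,0],"rot": [0,0,0],"fingers": 0.7},
    {"slide": [-11,34,0],"rot": [0,0,0],"fingers": 0.7},
    {"slide": [-11,34,0],"rot": [0,0,0],"fingers": 0.7},
    {"slide": [-11,34,0],"rot": [0,0,0],"fingers": 0.7},
    {"slide": [-11,34,0],"rot": [0,0,0],"fingers": 0.7},
  ],
)

```text
time_s: 10.2
tcp_pos: [553.2, 196.0, 230.9]
orientation: [-0.058, 0.998, -0.0, -0.0]
force: [1.2, -0.2, -1.3]
opening: 59.9
grip_force: 0.0
```

Emit:
drive_tool(
  plan=[
    {"slide": [-9,36,0],"rot": [0,0,0],"fingers": 0.7},
    {"slide": [0,0,0],"rot": [0,0,6.6],"fingers": 0.7},
    {"slide": [0,0,0],"rot": [0,0,6.6],"fingers": 0.7},
    {"slide": [0,0,0],"rot": [0,0,6.65],"fingers": 0.7},
    {"slide": [0,0,0],"rot": [0,0,0],"fingers": 0.7},
  ],
)

```text
time_s: 10.7
tcp_pos: [557.8, 231.5, 230.8]
orientation: [0.115, 0.993, -0.0, -0.0]
force: [-0.2, -0.2, 0.6]
opening: 59.8
grip_force: 0.0
```

```bash
python3 - <<'E'
from h import *
import tilt
o=bot.observe(); print(o["time_s"],o["qpos"].round(2),o["tcp_pos"].round(1),R.from_quat(o["orientation"]).as_matrix().round(3).tolist(),o["opening"])
p,d,c=tilt.tilt(); np.savez("s2.npz",p=p,d=d); tilt.tilt("side")
p,d,c=snap("wrist"); np.savez("w2.npz",p=p,d=d); save("w2",p)
X=cloud(d,c); m=(d>0)&(abs(X[...,0]-559)<45)&(abs(X[...,1]-230)<45)&(X[...,2]>115)&(X[...,2]<132)
P=X[m]; print(m.sum(),np.argwhere(m).mean(0),P.mean(0).round(1),cv2.minAreaRect(P[:,:2].astype(np.float32)))
m=(d>0)&(abs(X[...,0]-559)<80)&(abs(X[...,1]-230)<80)&(X[...,2]>2)&(X[...,2]<11)&(p[...,2].astype(int)-p[...,0]<40);P=X[m]
print(m.sum(),cv2.minAreaRect(P[:,:2].astype(np.float32)))
E
```

```text
10.7 [ 0.29  0.24 -0.07  1.26 -0.    0.52] [557.8 231.5 230.8] [[-0.974, 0.228, -0.001], [0.228, 0.974, -0.001], [0.0, -0.001, -1.0]] 59.84736626345831
scene 1155 [ 539.7 -289.1   63. ] [ 0.    -0.003  1.   ] [ 1.3 25.  30.4] tilt from level deg -0.17
side 1565 [ 542.  -291.    61.7] [-0.001  0.002  1.   ] [ 1.1 25.6 30.6] tilt from level deg 0.11
1776 [202.29222973 279.26238739] [557.9 231.6 124. ] ((559.854248046875, 231.10682678222656), (30.016054153442383, 33.270057678222656), 76.95048522949219)
5563 ((561.3294067382812, 231.5783233642578), (89.92538452148438, 109.82129669189453), 76.85950469970703)
```

View pics/w2.png

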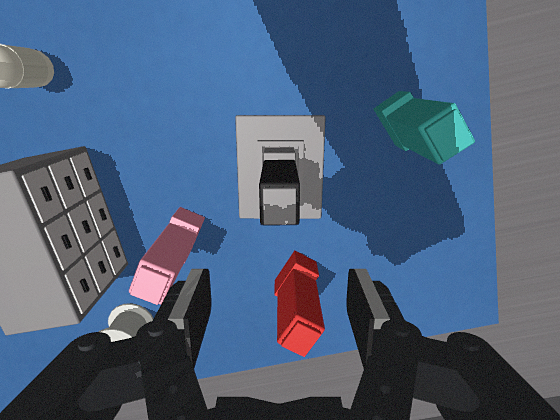

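The wrist view shows the black camera at (280,200), centred between the fingers. Its cap fits 30×33 mm at (559.9,231.1), yaw 76.95°, matching the gripper. Descending to grip.

Emit:
drive_tool(
  plan=[
    {"slide": [-2,0,35],"rot": [0,0,0],"fingers": 0.7},
    {"slide": [0,0,35],"rot": [0,0,0],"fingers": 0.7},
    {"slide": [0,0,30],"rot": [0,0,0],"fingers": 0.7},
    {"slide": [0,0,25],"rot": [0,0,0],"fingers": 0.7},
    {"slide": [0,0,20],"rot": [0,0,0],"fingers": 0.7},
    {"slide": [0,0,13.5],"rot": [0,0,0],"fingers": 0.7},
    {"slide": [0,0,0],"rot": [0,0,0],"fingers": 0.7},
  ],
  grip_force=60,
)

```text
time_s: 11.55
tcp_pos: [558.0, 230.5, 70.6]
orientation: [0.115, 0.993, -0.001, -0.002]
force: [-1.3, 0.1, 0.1]
opening: 59.9
grip_force: 0.0
```

Emit:
drive_tool(
  plan=[
    {"slide": [0,0,0],"rot": [0,0,0],"fingers": 0.3},
    {"slide": [0,0,0],"rot": [0,0,0],"fingers": 0.2},
    {"slide": [0,0,0],"rot": [0,0,0],"fingers": 0},
    {"slide": [0,0,0],"rot": [0,0,0],"fingers": 0},
    {"slide": [0,0,0],"rot": [0,0,0],"fingers": 0},
    {"slide": [0,0,0],"rot": [0,0,0],"fingers": 0},
    {"slide": [0,0,0],"rot": [0,0,0],"fingers": 0},
  ],
)

```text
time_s: 12.25
tcp_pos: [561.2, 231.5, 74.5]
orientation: [0.115, 0.993, 0.0, 0.002]
force: [0.8, -0.8, 7.0]
opening: 29.4
grip_force: 59.9
```

Emit:
drive_tool(
  plan=[
    {"slide": [0,0,-3],"rot": [0,0,0],"fingers": 0},
    {"slide": [0,0,-6],"rot": [0,0,0],"fingers": 0},
    {"slide": [0,0,-10],"rot": [0,0,0],"fingers": 0},
    {"slide": [0,0,-15],"rot": [0,0,0],"fingers": 0},
    {"slide": [0,0,0],"rot": [0,0,0],"fingers": 0},
  ],
)

```text
time_s: 12.75
tcp_pos: [561.7, 231.9, 109.8]
orientation: [0.115, 0.993, 0.001, 0.002]
force: [1.8, -0.4, -1.6]
opening: 29.5
grip_force: 59.3
```

Camera is gripped and lifted (opening 29.5, 59 N). Lift it clear and carry it over.

Emit:
drive_tool(
  plan=[
    {"slide": [0,0,-15],"rot": [0,0,0],"fingers": 0},
    {"slide": [0,0,-20],"rot": [0,0,0],"fingers": 0},
    {"slide": [0,0,-25],"rot": [0,0,0],"fingers": 0},
    {"slide": [0,0,-25],"rot": [0,0,0],"fingers": 0},
    {"slide": [0,0,-20],"rot": [0,0,0],"fingers": 0},
    {"slide": [0,0,-15],"rot": [0,0,0],"fingers": 0},
    {"slide": [-2,-8,0],"rot": [0,0,0],"fingers": 0},
    {"slide": [-4,-20,0],"rot": [0,0,0],"fingers": 0},
  ],
)

```text
time_s: 13.55
tcp_pos: [559.2, 202.9, 226.8]
orientation: [0.114, 0.993, 0.0, 0.0]
force: [-0.2, -0.1, -2.4]
opening: 29.4
grip_force: 59.5
```

Emit:
drive_tool(
  plan=[
    {"slide": [-5,-26,0],"rot": [0,0,0],"fingers": 0},
    {"slide": [-5,-26,0],"rot": [0,0,0],"fingers": 0},
    {"slide": [-5,-26,0],"rot": [0,0,0],"fingers": 0},
    {"slide": [-5,-26,0],"rot": [0,0,0],"fingers": 0},
    {"slide": [-5,-26,0],"rot": [0,0,0],"fingers": 0},
    {"slide": [-5,-26,0],"rot": [0,0,0],"fingers": 0},
    {"slide": [-5,-26,0],"rot": [0,0,0],"fingers": 0},
    {"slide": [-5,-26,0],"rot": [0,0,0],"fingers": 0},
  ],
)

```text
time_s: 14.35
tcp_pos: [549.2, -10.5, 225.3]
orientation: [0.115, 0.993, -0.0, -0.001]
force: [-0.3, -1.1, -1.1]
opening: 29.4
grip_force: 59.5
```

Emit:
drive_tool(
  plan=[
    {"slide": [-5,-26,0],"rot": [0,0,0],"fingers": 0},
    {"slide": [-5,-26,0],"rot": [0,0,0],"fingers": 0},
    {"slide": [-5,-26,0],"rot": [0,0,0],"fingers": 0},
    {"slide": [-5,-26,0],"rot": [0,0,0],"fingers": 0},
    {"slide": [-5,-26,0],"rot": [0,0,0],"fingers": 0},
    {"slide": [-5,-26,0],"rot": [0,0,0],"fingers": 0},
    {"slide": [-5,-26,0],"rot": [0,0,0],"fingers": 0},
    {"slide": [-5,-26,0],"rot": [0,0,0],"fingers": 0},
  ],
)

```text
time_s: 15.15
tcp_pos: [540.6, -221.7, 225.2]
orientation: [0.115, 0.993, 0.0, -0.001]
force: [0.4, 0.4, -3.2]
opening: 29.4
grip_force: 59.5
```

Emit:
drive_tool(
  plan=[
    {"slide": [-5,-26,0],"rot": [0,0,0],"fingers": 0},
    {"slide": [-5,-22,0],"rot": [0,0,0],"fingers": 0},
    {"slide": [-3.5,-13,0],"rot": [0,0,0],"fingers": 0},
    {"slide": [0,-8,0],"rot": [0,0,0],"fingers": 0},
    {"slide": [0,0,0],"rot": [0,0,-6.6],"fingers": 0},
    {"slide": [0,0,0],"rot": [0,0,-6.6],"fingers": 0},
    {"slide": [0,0,0],"rot": [0,0,-6.65],"fingers": 0},
    {"slide": [0,0,0],"rot": [0,0,0],"fingers": 0},
  ],
)

```text
time_s: 15.95
tcp_pos: [539.0, -290.1, 226.3]
orientation: [-0.058, 0.998, 0.001, -0.0]
force: [-0.3, 0.1, -2.3]
opening: 29.4
grip_force: 59.5
```

```bash
python3 - <<'E'
from h import *
o=bot.observe(); print(o["time_s"],o["qpos"].round(2),o["tcp_pos"].round(1),R.from_quat(o["orientation"]).as_matrix().round(3).tolist(),o["opening"],o["force"])
# chip from pre-carry scene (s2) : black blob on board
z=np.load("s2.npz"); 
for n,(p,d) in {"scene":(z["p"],z["d"])}.items():
    c=cam(n); 
    u0,v0=proj([540.9,-290.6,64.5],c).astype(int); w=p[v0-25:v0+25,u0-30:u0+30]
    g=w.max(2)<60; k,l,S,C=cv2.connectedComponentsWithStats(g.astype(np.uint8)); print(u0,v0,S[1:].tolist())
    for i in range(1,k):
        if S[i,4]>20:
            q=cv2.minAreaRect(np.argwhere(l==i)[:,::-1].astype(np.float32)); print("chip",ray(q[0][0]+u0-30,q[0][1]+v0-25,64.5,c).round(1))
a=[]
for n in("scene","side"):
    p,d,c=snap(n); np.savez(n+"3.npz",p=p,d=d); u,v=proj([541,-291,120],c).astype(int); a.append(p[v-80:v+100,u-100:u+100])
save("c3",cv2.resize(np.hstack(a),None,fx=2,fy=2,interpolation=cv2.INTER_CUBIC))
E
```

```text
15.95 [-0.6   0.26 -0.06  1.25  0.   -0.72] [ 539.  -290.1  226.3] [[-0.993, -0.116, -0.001], [-0.116, 0.993, 0.001], [0.001, 0.001, -1.0]] 29.436705081130324 [-0.2921285   0.11985913 -2.30470658]
115 229 [[31, 21, 2, 2, 3], [28, 22, 2, 1, 2], [28, 24, 6, 3, 8], [33, 28, 2, 2, 2]]
```

View pics/c3.png

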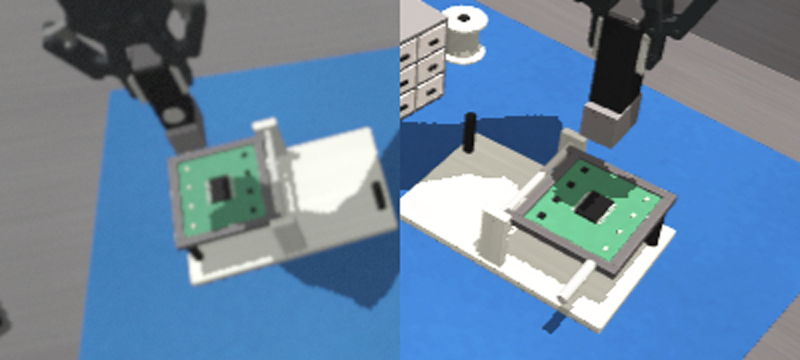

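The picture shows the chip face up (scene crop (219,190), side crop (595,207)) with the camera held upright above it. I'll measure chip and hood in both views, station axes.

```bash
cat > rel.py <<'E'
from h import *
ex=np.array([.9933,.1158,0]); ey=np.array([-.1158,.9933,0]); H=np.array([540.9,-290.6,0])
def loc(P): Q=P-H; return np.stack([Q@ex,Q@ey,Q[...,2]],-1)
def rel(n,p,d,z0,chip=True):
    c=cam(n); L=loc(cloud(d,c)); mx=p.max(2).astype(int); s=mx-p.min(2); ok=d>0
    if chip:
        m=ok&(abs(L[...,2]-64)<5)&(np.abs(L[...,0])<24)&(np.abs(L[...,1])<18)&(mx<75)
        m=cv2.morphologyEx(m.astype(np.uint8),cv2.MORPH_CLOSE,np.ones((3,3))); k,l,S,C=cv2.connectedComponentsWithStats(m); i=1+np.argmax(S[1:,4])
        v,u=np.nonzero(l==i); G=np.array([loc(ray(a,b,64.5,c)) for a,b in zip(u,v)])
        r=cv2.minAreaRect(G[:,:2].astype(np.float32)); print(n,"chip px",C[i].round(1),"n",S[i,4],"mean",G.mean(0).round(1),"rect",np.round(r[0],1),np.round(r[1],1),round(r[2],1),"z",np.median(L[l==i][:,2]).round(1))
    m=ok&(abs(L[...,0])<45)&(abs(L[...,1])<35)&(L[...,2]>z0-12)&(L[...,2]<z0+30)&(s<40)&(L[...,2]>70)
    P=L[m]; print(n,"hood n",len(P),"z pct1,3",np.percentile(P[:,2],[0,1,3]).round(1),"x",np.percentile(P[:,0],[1,3,97,99]).round(1),"y",np.percentile(P[:,1],[1,3,97,99]).round(1))
    # faces
    for nm,ax,o in(("x",0,1),("y",1,0)):
        sg=1 if n=="scene" else -1
        Q=P[(P[:,2]>z0+4)&(P[:,2]<z0+26)]; e=np.percentile(Q[:,ax],95 if sg>0 else 5); F=Q[abs(Q[:,ax]-e)<3]
        if len(F)>20:
            A=np.c_[F[:,o]-F[:,o].mean(),F[:,2]-F[:,2].mean(),np.ones(len(F))]; k=np.linalg.lstsq(A,F[:,ax],rcond=None)[0]; print("  face",nm,len(F),"at",k[2].round(1),"yaw slope deg",np.degrees(k[0]).round(1),"tilt deg",np.degrees(k[1]).round(1),"span",np.ptp(F[:,o]).round(1))
E
python3 - <<'E'
from rel import *
for n in("scene","side"):
    z=np.load(n+"3.npz"); rel(n,z["p"],z["d"],158)
E
```

```text
scene chip px [116.1 229.2] n 92 mean [-0.6  1.9 64.5] rect [-0.5  1.7] [17.3 29.4] 84.2 z 65.7
scene hood n 177 z pct1,3 [159.9 160.7 161.5] x [-19.8 -17.1  18.1  18.5] y [-12.9 -12.4  15.3  15.5]
  face x 111 at 16.6 yaw slope deg 0.3 tilt deg 0.3 span 28.5
  face y 44 at 14.7 yaw slope deg -1.6 tilt deg 0.8 span 38.5
side chip px [402.5 271.8] n 166 mean [ 1.4 -0.3 64.5] rect [ 1.8 -0.2] [21.7 36.3] 89.3 z 64.8
side hood n 362 z pct1,3 [157.5 159.4 160.2] x [-27.5 -26.8  14.9  18. ] y [-15.9 -15.7  11.9  13. ]
  face x 169 at -25.3 yaw slope deg 0.1 tilt deg 0.8 span 28.8
  face y 119 at -15.0 yaw slope deg -1.0 tilt deg -0.2 span 49.3
```

Emit:
drive_tool(
  plan=[
    {"slide": [-2,0.5,5],"rot": [0,0,0],"fingers": 0},
    {"slide": [-2,0,12],"rot": [0,0,0],"fingers": 0},
    {"slide": [0,0,16],"rot": [0,0,0],"fingers": 0},
    {"slide": [0,0,16],"rot": [0,0,0],"fingers": 0},
    {"slide": [0,0,12],"rot": [0,0,0],"fingers": 0},
    {"slide": [0,0,8],"rot": [0,0,0],"fingers": 0},
    {"slide": [0,0,4],"rot": [0,0,0],"fingers": 0},
    {"slide": [0,0,0],"rot": [0,0,0],"fingers": 0},
  ],
)

```text
time_s: 16.85
tcp_pos: [543.2, -289.8, 153.2]
orientation: [-0.058, 0.998, 0.0, -0.0]
force: [0.3, 0.1, -1.6]
opening: 29.2
grip_force: 59.5
```

```bash
python3 - <<'E'
from rel import *
o=bot.observe(); print(o["time_s"],o["tcp_pos"].round(1),R.from_quat(o["orientation"]).as_matrix()[2].round(4),o["force"].round(1))
for n in("scene","side"):
    p,d,c=snap(n); np.savez(n+"4.npz",p=p,d=d); rel(n,p,d,86,False)
    z=proj([541,-291,90],c).astype(int); save(n+"4",cv2.resize(p[z[1]-45:z[1]+45,z[0]-65:z[0]+65],None,fx=6,fy=6,interpolation=cv2.INTER_CUBIC))
E
```

```text
16.85 [ 543.2 -289.8  153.2] [ 8.e-04  7.e-04 -1.e+00] [ 0.3  0.1 -1.6]
scene hood n 173 z pct1,3 [86.1 87.5 88.2] x [-20.9 -17.5  22.4  22.6] y [-13.4 -12.3  15.1  15.1]
  face x 89 at 20.8 yaw slope deg 0.0 tilt deg 0.6 span 28.9
  face y 45 at 14.5 yaw slope deg -0.9 tilt deg -0.5 span 45.0
side hood n 328 z pct1,3 [85.5 86.4 87.2] x [-23.1 -22.3  20.   22.5] y [-16.4 -16.2  12.2  13.1]
  face x 156 at -20.7 yaw slope deg 0.1 tilt deg -0.5 span 29.9
  face y 101 at -15.5 yaw slope deg -0.5 tilt deg -0.2 span 47.8
```

View pics/side4.png

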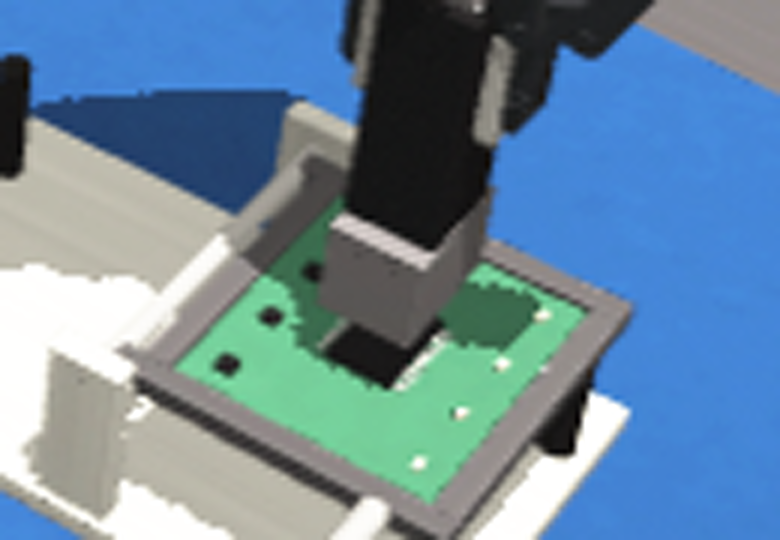

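The side view shows the hood upright above the chip, long sides in line. The remaining offset is about (0.3, 0.8) mm and the mouth is at about 85 mm, so I'll make the final descent of 10.3 mm.

Emit:
drive_tool(
  plan=[
    {"slide": [-0.3,0.8,2],"rot": [0,0,0],"fingers": 0},
    {"slide": [0,0,3],"rot": [0,0,0],"fingers": 0},
    {"slide": [0,0,3],"rot": [0,0,0],"fingers": 0},
    {"slide": [0,0,1.5],"rot": [0,0,0],"fingers": 0},
    {"slide": [0,0,0.8],"rot": [0,0,0],"fingers": 0},
    {"slide": [0,0,0],"rot": [0,0,0],"fingers": 0},
    {"slide": [0,0,0],"rot": [0,0,0],"fingers": 0},
    {"slide": [0,0,0],"rot": [0,0,0],"fingers": 0},
  ],
)

```text
time_s: 17.75
tcp_pos: [543.7, -289.3, 143.6]
orientation: [-0.058, 0.998, -0.0, 0.0]
force: [0.6, 0.1, -1.6]
opening: 29.1
grip_force: 59.5
```

```bash
python3 - <<'E'
from rel import *
import tilt
for n in("scene","side"):
    p,d,c=snap(n); rel(n,p,d,75.5,False); tilt.tilt(n)
    o=bot.observe(); print(o["time_s"],o["tcp_pos"].round(1),o["force"].round(1),np.abs(o["qd"]).max().round(4))
    X=cloud(d,c); 
    for nm,q,zr in(("organ",(560,2),(104,116)),("spool",(706,9),(46,54)),("bottle",(415,25),(60,104))):
        m=(d>0)&(np.hypot(X[...,0]-q[0],X[...,1]-q[1])<90)&(X[...,2]>zr[0])&(X[...,2]<zr[1])
        if m.sum()>20: print("  ",nm,np.round(cv2.minAreaRect(X[m][:,:2].astype(np.float32))[0],1))
    z=proj([541,-291,80],c).astype(int); w=cv2.resize(p[z[1]-40:z[1]+40,z[0]-40:z[0]+40],None,fx=5,fy=5,interpolation=cv2.INTER_CUBIC)
    b=np.hstack([b,w]) if n=="side" else w
save("c5",b)
E
```

```text
scene hood n 161 z pct1,3 [76.1 76.7 78. ] x [-18.7 -16.1  23.1  23.5] y [-13.7 -12.1  15.5  15.6]
  face x 86 at 21.6 yaw slope deg 0.4 tilt deg -0.0 span 29.6
  face y 42 at 15.0 yaw slope deg -1.3 tilt deg 0.2 span 42.0
scene 913 [ 547.7 -284.4   63.1] [ 0.005 -0.     1.   ] [ 2.1 25.  29.7] tilt from level deg -0.04
17.85 [ 543.7 -289.2  143.6] [-0.   0.4 -2.8] 0.0022
   organ [557.8   3.3]
   spool [678.1   5.7]
   bottle [447.9  25.8]
side hood n 316 z pct1,3 [75.2 75.9 76.9] x [-22.2 -21.9  19.7  22.9] y [-15.7 -15.5  13.2  14.4]
  face x 148 at -20.6 yaw slope deg -0.3 tilt deg 0.2 span 30.1
  face y 100 at -14.7 yaw slope deg -0.7 tilt deg 0.4 span 47.9
side 1212 [ 533.8 -296.4   61.7] [0.001 0.001 1.   ] [ 1.3 24.1 30.4] tilt from level deg 0.05
17.95 [ 543.7 -289.3  143.6] [ 0.9  0.3 -1.5] 0.0018
   organ [560.8   2.2]
   spool [687.8 -11.1]
   bottle [444.   10.2]
```

View pics/c5.png

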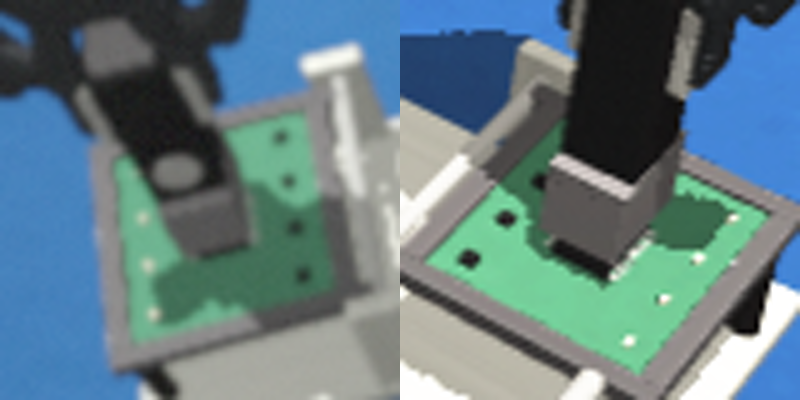

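The picture shows the mouth hovering over the chip in both views: centred within about 1 mm, gap about 10.5 mm, upright. The frame is level, nothing touches and the arm is still, so I'll hand it in.

```bash
python3 -c "
from station import bot; print(bot.sign_off())"
```

```text
the job is handed in; nothing more can be done
None
```

I handed the job in with the board swung fully home, chip up, and the camera held still and upright about 10.5 mm above the chip. By my measurements it is centred to about 1 mm and in line to about 1°. The drawer unit did not move; the bottle and spool I did not re-measure reliably, but the carry passed about 50 mm above everything.

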